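# Load a test cassette into the reader along its guide rail

### The job

Load the white test cassette lying on the reader's deck without picking it up: with the fingertips push it flush against the metal back rail, then slide it along the rail into the corner pocket under the optical head, fully home against the end stop so that the sprung ball catch drops into its notch. Then press the green start key on the head right down and let it go, leaving the cassette home and the things standing around undisturbed.

Things in the scene. Friction and masses are not known exactly. Their poses are not given: they have to be found in the camera images.
- reader: rapid-test reader, fixed. White base 150 (x) x 305 (y) mm; its flat top, the deck, 16 mm above the origin. Origin on the underside; x away from the robot towards the rail, y left along the rail, z up. Deck x = -80 to +70 mm, y = -150 to +155 mm. At the right end the optical head: y = -146 to -75, x = -74 to +66 mm, top 36 mm above the deck, with a slot 12.5 mm high for the cassette.
- rail_mid (a point): point on the guiding face (towards the robot) of the straight aluminium back rail, at deck height; reader x = +45 mm, y = +40 mm. The rail stands 12 mm above the deck and runs from y = +148 mm along the reader's y axis into the head.
- pocket_mouth (a point): on the deck, reader x = +6.5, y = -60 mm: where the pocket's front wall begins, a metal guide lip 11 to 14 mm high and 28 mm wide (x = -21.5 to +6.5 mm). Between lip and rail are 38.5 mm, 2.5 mm more than the cassette's width. The lip's mouth flares out by 6 mm to y = -52 mm. The rest of the deck left of it is clear.
- end_stop (a point): where the middle of the cassette's leading end lies when home: on the deck at the end stop, reader x = +27, y = -95 mm. The pocket opens to +y; the rail is its back, and its last 20 mm lie under the head.
- cassette: loose white test cassette, 36 (x) x 84 (y) x 9 mm, about 40 g, flat on the deck. Origin: centre of the underside. Leading end (blue band) at -y, trailing end (red sample well) at +y; side x = +18 mm goes to the rail. It starts up to 62 mm off the rail, turned up to 0.3 rad. Home, its origin is at reader x = +27, y = -53 mm, axes as the reader's. A 4 mm notch for the catch is in its front side.
- clipped_corner (a point): middle of the cassette's clipped corner, an upright 45 degree face at the trailing end on the side away from the rail, from cassette (-18, +28) to (-4, +42) mm, 4.5 mm above the underside. Pushing here drives the cassette against the rail and along it together; the plain trailing end may be pushed too.
- catch (a joint): sprung steel ball in the guide lip, at reader y = -67 mm; 0 = ball fully out or in the cassette's notch, about 0.003 m while the cassette's side presses it back (2 to 3 N sideways; a few N to push the cassette past).
- start_key (a joint): travel of the green start key, 0 = up, 0.005 m = fully down; a spring returns it, 4.5 N pushes it fully down
- start_key_top (a point): centre of the top face of the round green start key (26 mm across), on the front half of the optical head; it is pressed straight down
- specimen_pot: loose white pot with a yellow lid, 62 mm across and 62 mm high, left of the reader; origin under its centre; leave it alone
- bench_timer: loose white timer with red and blue keys, 62 x 62 x 17 mm, left of the reader; origin under its centre; leave it alone
- dropper_bottle: loose white dropper bottle with a pointed tip, 40 mm across and 115 mm high, right of the reader; origin under its centre; leave it alone
- stain_bottle: loose brown bottle with a black cap, 36 mm across and 85 mm high, right of the reader; origin under its centre; leave it alone

How it is judged:
By the outcome, as a careful person would: the job done as asked, in the order asked, and still so for the second after the job is handed in, with the robot touching nothing.
It also fails if it takes over 61 s, if anything falls off the work surface, if the arm or the gripper's body presses on something with over 40 N, if the wrist force passes 120 N, or if a joint passes its speed limit or range.

### The arm

A 6-joint arm with a two-finger parallel gripper is mounted at the origin on a cart in front of the work surface, level with it; the furniture and walls round the work are solid. World frame = base frame: x ahead of the robot, y to its left, z up, the work surface at z = 0. Lengths are in m, angles in rad, forces in N, time in s.
With the tool pointing down it reaches from about 0.35 to 0.725 m from the base axis. Payload 6 kg.
Tool frame: the origin (TCP) lies at the very end of the fingers, on their centre line; the grasp point (between the pads) lies 19 mm behind it (grasp_offset is the distance from the TCP to the grasp point, in m); z points along the fingers, y is the line along which they close (so a half turn about z gives the same grasp; the last joint's range is limited). The gripper opens to 85 mm and grips with 20 to 120 N. Pads are 22 mm wide; open, the fingers measure 114 mm over their backs; the gripper's body (76 mm by 85 mm) begins 54 mm behind the grasp point. The pads swing forward as they close: fully open they stand 13 mm farther back than shut.
Start: joints at [-0.831, 0.04, 0.085, 0, -1.615, -0.334], TCP at [0.237, -0.551, 0.231] pointing down, gripper open.
Joint ranges: [-2.56, 2.56], [-1.29, 2.01], [-1.08, 1.49], [-3.29, 1.98], [-2.81, -0.18], [-2.99, 2.99]. Speed limits (rad/s): [2.57, 2.57, 3.01, 3.14, 3.14, 3.14].

### API

Orientations are given as [roll, pitch, yaw] about the fixed x, y, z axes, in that order (R = Rz(yaw) Ry(pitch) Rx(roll)).
In Python, from station import * gives the robot as it stands. The module is installed in compiled form; this text tells all that it offers.
- The arm moves only by the tool carry_out, never from a script. Its argument "moves" is a list of rows, each a list of 7 numbers: the turn, a rotation vector about the tool's x, y, z in degrees, then the shift along the tool's x, y, z in m, then the closure, from 0 (fully open) to 1 (shut). In form: [[wx, wy, wz, dx, dy, dz, claw], ...]. A call has 1 to 12 rows; each row shifts and turns the commanded pose from where the row before left it, along the tool's axes as they then stand; what a row does not reach is not made up. A row lasts 1/12 s, in which the tool goes at most 41.7 mm and 7.16 degrees, less where a joint would pass 70% of its speed; a pose out of reach is approached as far as the arm can. A call with a gripper value outside its range is refused whole. The fingers move at their own pace and stop on an object; the grip force is fixed at half the most. Time passes only in rows, so rows that do not move let the fingers close. It gives the time, the measured TCP pose, the force, the opening and the grip force at its end, in the units of the state.
- get_state(): the state, without advancing time (a new reading comes with each control period).
- capture(name): name is "scene" or "top" or "wrist"; returns (picture, depth): 480x640x3 uint8, blue, green, red; 480x640 float32, m along the optical axis (not along the pixel's ray), 0 where there is no reading.
- calibration(name): a dict with "fx", "fy", "cx", "cy" (pixels), "pose" (4x4, takes a point from camera to world coordinates). Camera axes: x right, y down, z forward; pixel columns grow to the right and rows downward; lengths in m; the calibration is good to about 2 mm. A picture is of the moment at which its call begins: read the wrist's pose just before it. calibration takes no time and is no camera call; for the wrist camera it gives the pose at the moment of the call.
- close_job(): hands the job in; it is judged then, once.
Trained networks look in the newest picture that a camera, given by its name, has taken for a name from the list of things; names that differ only in an ending like _2 or _b are one class to them, and where a whole thing is asked for, a point or a joint stands for the part that bears it (a point fixed in the world has none). Each returns a list of dicts, best first, with "confidence" (0 to 1); they miss things now and then, are a little off and sometimes report something else, mostly with a low value. They report only what shows in the picture. A call takes as long as a camera call.
- boxes_of(camera, target): "position" ([column, row] in pixels, amid what is visible of it).
The state is a dict: "clock": time; "q": joint angles; "dq": joint speeds; "joint_torque": joint torques, N m; "tcp_pos": TCP position; "tcp_rot": TCP orientation; "wrist_force": force on the tool from outside, world axes, zero at the start; "moment": the same for the moment, N m; "finger_gap": opening from 0.0 (shut) to 1.0 (fully open); "grasp_force": force on a finger pad.
Only numpy, scipy, OpenCV 4.12 (cv2) and the standard library are available. Lean on these libraries where they do the work, as an engineer would, in place of code of your own. Each camera call takes 0.05 s, during which the arm holds its last target. There are 200 camera calls.

## Working session

There is one attempt and no reset: what is moved stays moved. The work goes in short steps, Python scripts to look and compute and a tool call to move; the robot and the scene stay as the last step left them, time stands still between calls to the robot, and variables do not carry over. Pictures are saved under pics/ and viewed, at most 10 in all, crops included, and the job is handed in when it is done.

Besides the shell and the picture viewer there is one more tool, called after "Call:" by a JSON object that holds its "fn" and its "kwargs", one argument or row to a line. carry_out: Moves the arm, as the interface text tells. Its arguments: {"type":"object","properties":{"moves":{"type":"array","items":{"type":"array","items":{"type":"number"}}}},"required":["moves"]}

```bash
mkdir -p pics; cat > h.py <<'E'
from station import *
import numpy as np, cv2
def w(cam,depth,u,v,C=None):
    c=C or calibration(cam); d=depth[int(round(v)),int(round(u))]
    p=np.array([(u-c['cx'])/c['fx']*d,(v-c['cy'])/c['fy']*d,d,1]); return (c['pose']@p)[:3]
def onplane(cam,u,v,z,C=None):
    c=C or calibration(cam); r=c['pose'][:3,:3]@np.array([(u-c['cx'])/c['fx'],(v-c['cy'])/c['fy'],1]); o=c['pose'][:3,3]
    return o+r*(z-o[2])/r[2]
E
python3 - <<'E'
from h import *
s=get_state();print({k:np.round(v,3) for k,v in s.items()})
for cam in ("top","scene"):
    im,d=capture(cam);cv2.imwrite(f'pics/{cam}0.png',im);np.save(f'{cam}0.npy',d)
    c=calibration(cam);print(cam,c['pose'].round(3),c['fx'])
    for n in ["reader","rail_mid","pocket_mouth","end_stop","cassette","clipped_corner","start_key_top","specimen_pot","bench_timer","dropper_bottle","stain_bottle"]:
        for b in boxes_of(cam,n)[:2]:
            u,v=b['position'];print(n,round(b['confidence'],2),np.round([u,v]),w(cam,d,u,v).round(4))
E
```

```text
{'clock': np.float64(0.0), 'q': array([-0.831,  0.041,  0.084, -0.   , -1.616, -0.334]), 'dq': array([-0.   ,  0.001,  0.001, -0.   , -0.   ,  0.   ]), 'joint_torque': array([-0.0000e+00, -3.6819e+01,  3.4742e+01,  6.9320e+00, -5.0000e-03,
       -0.0000e+00]), 'tcp_pos': array([ 0.237, -0.551,  0.23 ]), 'tcp_rot': array([ 3.14 , -0.   , -2.736]), 'wrist_force': array([ 0.126, -0.895,  0.116]), 'moment': array([ 0.034,  0.042, -0.009]), 'grasp_force': np.float64(0.0), 'finger_gap': np.float64(0.998)}
top [[-0.011 -0.982  0.189  0.339]
 [-1.     0.013  0.012 -0.02 ]
 [-0.014 -0.189 -0.982  1.111]
 [ 0.     0.     0.     1.   ]] 489.3792937890119
reader 0.98 [324. 240.] [ 0.5531 -0.0194  0.0117]
rail_mid 0.57 [325. 242.] [ 0.5475 -0.0212  0.0154]
pocket_mouth 0.63 [328. 244.] [ 0.5409 -0.0282  0.0155]
end_stop 0.56 [323. 240.] [ 0.5502 -0.0176  0.0174]
cassette 0.71 [298. 235.] [0.5633 0.0396 0.0196]
clipped_corner 0.55 [298. 232.] [0.5682 0.0388 0.0273]
start_key_top 0.46 [299. 233.] [0.5673 0.0368 0.026 ]
specimen_pot 0.65 [153. 286.] [0.4469 0.3498 0.0634]
bench_timer 0.74 [170. 213
[... 219 characters left out ...]
.729 -0.616]
 [-0.824  0.283 -0.491  0.74 ]
 [-0.018 -0.879 -0.476  0.803]
 [ 0.     0.     0.     1.   ]] 601.4696500975142
reader 0.85 [321. 245.] [ 0.5434 -0.0329  0.0162]
rail_mid 0.9 [320. 247.] [ 0.5319 -0.0222  0.0192]
rail_mid 0.32 [205. 305.] [0.4139 0.3564 0.0582]
pocket_mouth 0.57 [322. 249.] [ 0.5238 -0.022   0.0167]
end_stop 0.79 [321. 248.] [ 0.5271 -0.0231  0.0196]
cassette 0.68 [296. 246.] [0.5619 0.0329 0.0271]
cassette 0.63 [322. 245.] [ 0.5412 -0.0342  0.0161]
clipped_corner 0.5 [298. 249.] [0.5439 0.0394 0.0276]
start_key_top 0.62 [353. 222.] [ 0.5098 -0.1153  0.0745]
bench_timer 0.7 [180. 279.] [0.6029 0.3406 0.0209]
stain_bottle 0.9 [443. 212.] [ 0.4524 -0.3867  0.0461]
```

View pics/top0.png

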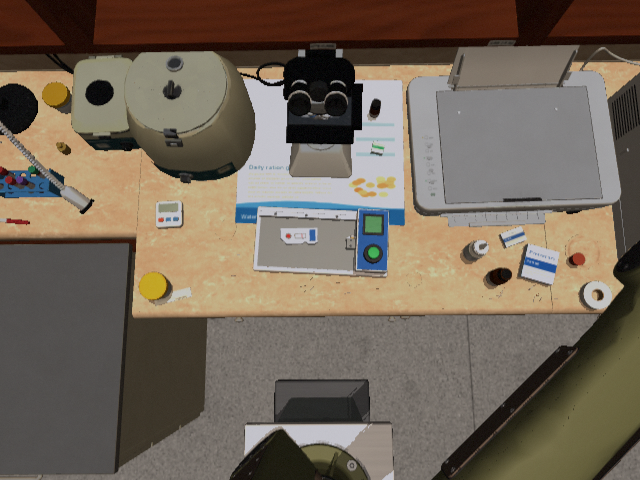

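View pics/scene0.png

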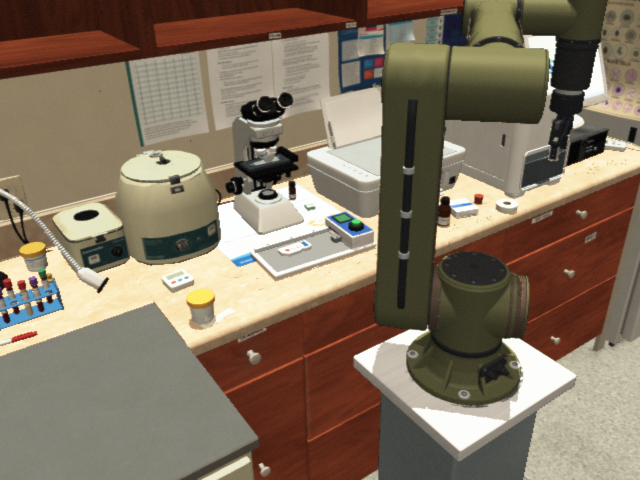

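The top view shows the reader around (322,240) with the head on the right and the key at (374,253). The cassette is at (299,236), its red well to the left and blue band to the right. The scene view agrees. The microscope stands behind the reader. I'll move the wrist camera above the reader.

Call:
{"fn": "carry_out", "kwargs": {
  "moves": [
    [0,0,0,-0.026,0.0265,-0.007,1],
    [0,0,0,-0.026,0.0265,-0.007,1],
    [0,0,0,-0.026,0.0265,-0.007,1],
    [0,0,0,-0.026,0.0265,-0.007,1],
    [0,0,0,-0.026,0.0265,-0.007,1],
    [0,0,0,-0.026,0.0265,-0.007,1],
    [0,0,0,-0.026,0.0265,-0.007,1],
    [0,0,0,-0.026,0.0265,-0.007,1],
    [0,0,0,-0.026,0.0265,-0.007,1],
    [0,0,0,-0.026,0.0265,-0.007,1],
    [0,0,0,-0.026,0.0265,-0.007,1],
    [0,0,0,-0.026,0.0265,-0.007,1]
  ]
}}

```text
clock: 2.2
tcp_pos: [0.3981, -0.1341, 0.3161]
tcp_rot: [-3.141, 0.001, -2.736]
wrist_force: [1.0, -1.5, 0.0]
finger_gap: 0.002
grasp_force: 0.0
```

Call:
{"fn": "carry_out", "kwargs": {
  "moves": [
    [0,0,0,-0.026,0.0265,-0.007,1],
    [0,0,0,-0.026,0.0265,-0.007,1],
    [0,0,-7,0,0,0,1],
    [0,0,-7,0,0,0,1],
    [0,0,-7,0,0,0,1],
    [0,0,-7,0,0,0,1],
    [0,0,-7,0,0,0,1],
    [0,0,-7,0,0,0,1],
    [0,0,-7,0,0,0,1],
    [0,0,-7,0,0,0,1],
    [0,0,-7,0,0,0,1],
    [0,0,0,0,0,0,1]
  ]
}}

```text
clock: 3.2
tcp_pos: [0.4248, -0.0667, 0.3294]
tcp_rot: [-3.141, 0.0, -1.632]
wrist_force: [0.6, -1.0, 1.2]
finger_gap: 0.004
grasp_force: 0.0
```

```bash
python3 - <<'E'
from h import *
C=calibration("wrist");im,d=capture("wrist");cv2.imwrite('pics/w1.png',im);np.savez('w1.npz',d=d,im=im,pose=C['pose'],k=[C['fx'],C['fy'],C['cx'],C['cy']])
print(C['pose'].round(3),C['fx'])
for n in ["rail_mid","pocket_mouth","end_stop","cassette","clipped_corner","start_key_top"]:
    for b in boxes_of("wrist",n)[:2]:
        u,v=b['position'];print(n,round(b['confidence'],2),np.round([u,v]),w("wrist",d,u,v,C).round(4))
E
```

```text
[[-0.998  0.059  0.017  0.42 ]
 [ 0.061  0.961  0.271 -0.135]
 [-0.     0.271 -0.962  0.471]
 [ 0.     0.     0.     1.   ]] 428.69082140586664
rail_mid 0.93 [205. 208.] [ 0.5449 -0.047   0.0154]
end_stop 0.78 [202. 207.] [ 0.5477 -0.0487  0.0154]
cassette 0.84 [202. 283.] [0.5569 0.0356 0.0243]
clipped_corner 0.73 [197. 287.] [0.5625 0.0392 0.0256]
start_key_top 0.89 [218. 135.] [ 0.5088 -0.1247  0.0733]
```

View pics/w1.png

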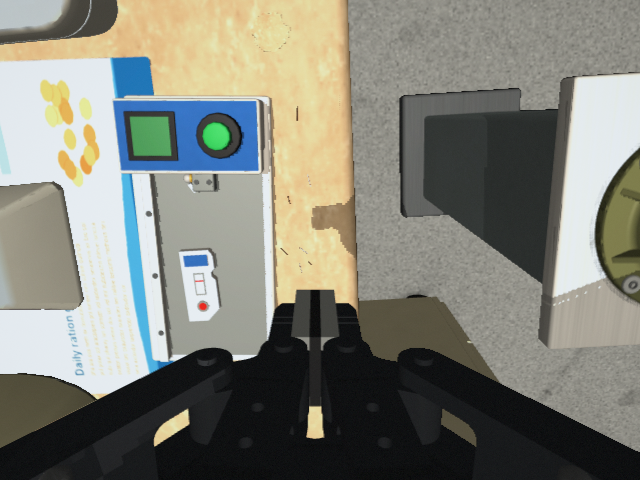

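The wrist view shows the head at (190,135), the key at (219,136), the lip with its catch at (203,183), the rail at about x=150 px and the cassette at (200,285) with its clipped corner lower right. I'll zoom in for a precise fit.

```bash
python3 - <<'E'
from h import *
z=np.load('w1.npz');im=z['im'];K=z['k'];C=dict(fx=K[0],fy=K[1],cx=K[2],cy=K[3],pose=z['pose'])
cv2.imwrite('pics/w1c.png',cv2.resize(im[165:365,110:290],None,fx=3,fy=3,interpolation=cv2.INTER_CUBIC))
hsv=cv2.cvtColor(im,cv2.COLOR_BGR2HSV)
m=cv2.inRange(hsv,(100,150,60),(125,255,255));m[:, :112]=0;m[:90]=0;m[180:]=0;m[:, 265:]=0
cn=max(cv2.findContours(m,0,2)[0],key=cv2.contourArea)
r=cv2.minAreaRect(cn);b=cv2.boxPoints(r);print(r)
for p in b: print('headcorner',p.round(1),onplane(0,*p,0.052,C).round(4))
g=cv2.inRange(hsv,(50,180,100),(75,255,255));g[:,:195]=0;n,l,s,c=cv2.connectedComponentsWithStats(g);i=1+s[1:,4].argmax();print('key',c[i],s[i],w(0,z['d'],*c[i],C))
d=z['d'];
for u,v in [(160,250),(250,250),(250,320),(230,200),(200,300),(140,110),(190,165)]: print((u,v),w(0,d,u,v,C).round(4))
E
```

```text
((185.5, 135.0), (68.0, 143.0), 90.0)
headcorner [114. 101.] [ 0.6062 -0.1608  0.052 ]
headcorner [257. 101.] [ 0.4731 -0.1526  0.052 ]
headcorner [257. 169.] [ 0.4792 -0.0898  0.052 ]
headcorner [114. 169.] [ 0.6181 -0.0984  0.052 ]
key [213.82352941 137.91402715] [203 122  27  28 221] [ 0.51266901 -0.12240545  0.07264669]
(160, 250) [ 0.5999 -0.004   0.0183]
(250, 250) [0.5011 0.0031 0.015 ]
(250, 320) [0.5098 0.0884 0.0152]
(230, 200) [ 0.5167 -0.0545  0.0153]
(200, 300) [0.5616 0.0555 0.025 ]
(140, 110) [ 0.5837 -0.1514  0.0511]
(190, 165) [ 0.5438 -0.0977  0.0518]
```

View pics/w1c.png

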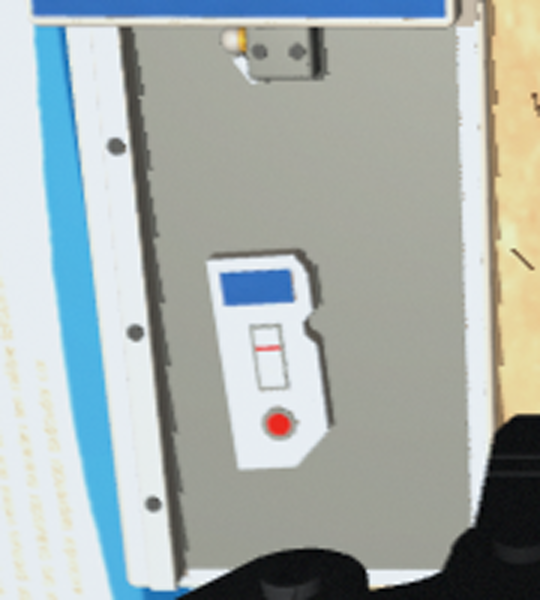

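The crop shows the rail's front edge from about (122,40) to (177,585). The lip is at (285,52) with its flare corner at (252,82). The cassette's rail side runs from (208,257) to (240,469), and its clipped face from (299,467) to (328,430).

```bash
cat >> h.py <<'E'
def load(f):
    z=np.load(f);K=z['k'];return z['im'],z['d'],dict(fx=K[0],fy=K[1],cx=K[2],cy=K[3],pose=z['pose'])
E
python3 - <<'E'
from h import *
im,d,C=load('w1.npz')
P=lambda a,b,z:onplane(0,110+a/3,165+b/3,z,C)
pts=dict(rail1=P(122,40,.028),rail2=P(177,585,.028),c_lead_rail=P(208,257,.025),c_trail_rail=P(240,469,.025),clipA=P(299,467,.025),clipB=P(328,430,.025),lead_front=P(300,250,.025),lip_mouth=P(252,82,.028),lipfront=P(316,78,.028),head=P(250,20,.052),headR=P(452,22,.052),headL=P(35,20,.052),well=P(279,424,.025))
r=pts['rail2']-pts['rail1'];th=np.arctan2(-r[0],r[1]);print('yaw',th)
u=np.array([np.cos(th),np.sin(th)]);v=np.array([-np.sin(th),np.cos(th)])
# origin: rail face x=45 ; key/head
cr=pts['c_trail_rail']-pts['c_lead_rail'];print('cas yaw',np.arctan2(-cr[0],cr[1]),np.linalg.norm(cr))
for k,p in pts.items(): print(k,p.round(4),'u,v',(p[:2]@u).round(4),(p[:2]@v).round(4))
print('key',np.array([.5127,-.1224])@u,np.array([.5127,-.1224])@v)
E
```

```text
yaw -0.06446013712156336
cas yaw -0.0032607354003043104 0.08494839599963319
rail1 [ 0.5933 -0.0844  0.028 ] u,v 0.5976 -0.046
rail2 [0.607  0.1275 0.028 ] u,v 0.5976 0.1663
c_lead_rail [ 0.5763 -0.0039  0.025 ] u,v 0.5754 0.0333
c_trail_rail [0.5766 0.0811 0.025 ] u,v 0.5702 0.1181
clipA [0.554  0.0816 0.025 ] u,v 0.5476 0.1171
clipB [0.5411 0.067  0.025 ] u,v 0.5357 0.1017
lead_front [ 0.5426 -0.0045  0.025 ] u,v 0.5417 0.0305
lip_mouth [ 0.5506 -0.0672  0.028 ] u,v 0.5538 -0.0316
lipfront [ 0.5282 -0.0672  0.028 ] u,v 0.5315 -0.033
head [ 0.5414 -0.0911  0.052 ] u,v 0.5461 -0.056
headR [ 0.476  -0.0864  0.052 ] u,v 0.4806 -0.0556
headL [ 0.6111 -0.0954  0.052 ] u,v 0.616 -0.0558
well [0.5593 0.0634 0.025 ] u,v 0.554 0.0993
key 0.5195196645125915 -0.08911996512973101
```

Call:
{"fn": "carry_out", "kwargs": {
  "moves": [
    [0,0,0,-0.0234,-0.0173,0,1],
    [0,0,0,-0.0234,-0.0173,0,1],
    [0,0,0,-0.0234,-0.0173,0,1],
    [0,0,0,-0.0234,-0.0173,0,1],
    [0,0,0,-0.0234,-0.0173,0,1],
    [0,0,0,0,0,0.04,1],
    [0,0,0,0,0,0.04,1],
    [0,0,0,0,0,0.04,1],
    [0,0,0,0,0,0.04,1],
    [0,0,0,0,0,0.04,1],
    [0,0,0,0,0,0.04,1],
    [0,0,0,0,0,0.03,1]
  ]
}}

```text
clock: 4.55
tcp_pos: [0.5173, 0.044, 0.0555]
tcp_rot: [3.138, -0.001, -1.638]
wrist_force: [0.5, 0.3, 0.5]
finger_gap: 0.001
grasp_force: 0.0
```

```bash
cat >> h.py <<'E'
TH=-0.0645;U=np.array([np.cos(TH),np.sin(TH)]);V=np.array([-np.sin(TH),np.cos(TH)]);O=.5526*U+.019*V
def rd(p): q=np.array(p)[:2]-O;return np.array([q@U,q@V])*1000
E
python3 - <<'E'
from h import *
s=get_state();print(s['tcp_pos'],rd(s['tcp_pos']),s['tcp_rot'],s['wrist_force'])
d=np.load('top0.npy');C=calibration('top');v,u=np.mgrid[:480,:640]
P=np.stack([(u-C['cx'])/C['fx']*d,(v-C['cy'])/C['fy']*d,d,np.ones_like(d)],-1)@C['pose'].T
m=(d>0)&(P[...,2]>.1)&(P[...,2]<.5)&(abs(P[...,1])<.2)&(P[...,0]>.4);print('microscope min x',P[m][:,0].min(),P[m][:,2].max())
C=calibration("wrist");im,dd=capture("wrist");np.savez('w2.npz',d=dd,im=im,pose=C['pose'],k=[C['fx'],C['fy'],C['cx'],C['cy']])
cv2.imwrite('pics/w2.png',im)
E
```

```text
[0.51726687 0.04404588 0.05552248] [-39.2477274   58.29487784] [ 3.13843424e+00 -6.44595059e-04 -1.63754944e+00] [0.48175615 0.25316677 0.54322897]
microscope min x 0.6926210648431292 0.39051633572680033
```

View pics/w2.png

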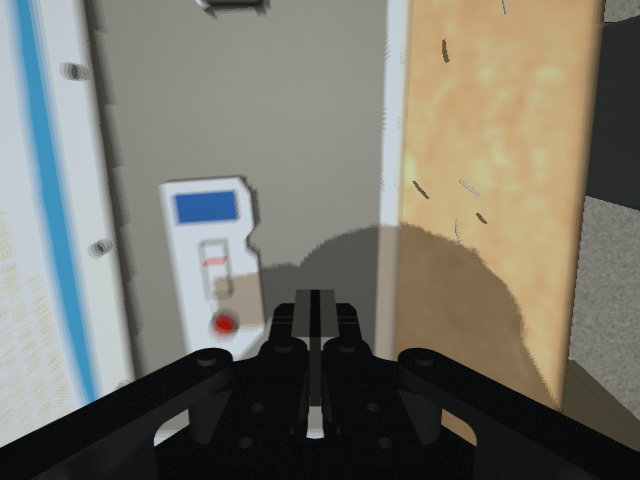

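The fingers stand clear in front of the cassette's side, at about (315,300) with the cassette at (213,265). I'll go down and push towards the rail.

Call:
{"fn": "carry_out", "kwargs": {
  "moves": [
    [0,0,0,0,0,0.02,1],
    [0,0,0,0,0,0.0155,1],
    [0,0,0,0,-0.006,0,1],
    [0,0,0,0,-0.006,0,1],
    [0,0,0,0,-0.004,0,1],
    [0,0,0,0,-0.003,0,1],
    [0,0,0,0,-0.003,0,1],
    [0,0,0,0,-0.003,0,1],
    [0,0,0,0,-0.003,0,1],
    [0,0,0,0,-0.003,0,1],
    [0,0,0,0,-0.003,0,1],
    [0,0,0,0,0,0,1]
  ]
}}

```text
clock: 5.6
tcp_pos: [0.5534, 0.0421, 0.0251]
tcp_rot: [-3.141, -0.0, -1.636]
wrist_force: [-2.6, -1.4, 3.5]
finger_gap: 0.001
grasp_force: 2.4
```

Call:
{"fn": "carry_out", "kwargs": {
  "moves": [
    [0,0,0,0,-0.002,0,1],
    [0,0,0,0,-0.002,0,1],
    [0,0,0,0,0,0,1]
  ]
}}

```text
clock: 5.85
tcp_pos: [0.5571, 0.0419, 0.0252]
tcp_rot: [-3.141, -0.0, -1.636]
wrist_force: [-3.3, 0.2, 6.2]
finger_gap: -0.001
grasp_force: 2.9
```

```bash
python3 - <<'E'
from h import *
s=get_state();print(s['tcp_pos'],rd(s['tcp_pos']),s['wrist_force'])
C=calibration("wrist");im,dd=capture("wrist");np.savez('w3.npz',d=dd,im=im,pose=C['pose'],k=[C['fx'],C['fy'],C['cx'],C['cy']])
cv2.imwrite('pics/w3.png',im)
E
```

```text
[0.55712848 0.04188484 0.02515709] [ 0.67028898 58.70762478] [-3.27667532  0.19505799  6.15842161]
```

View pics/w3.png

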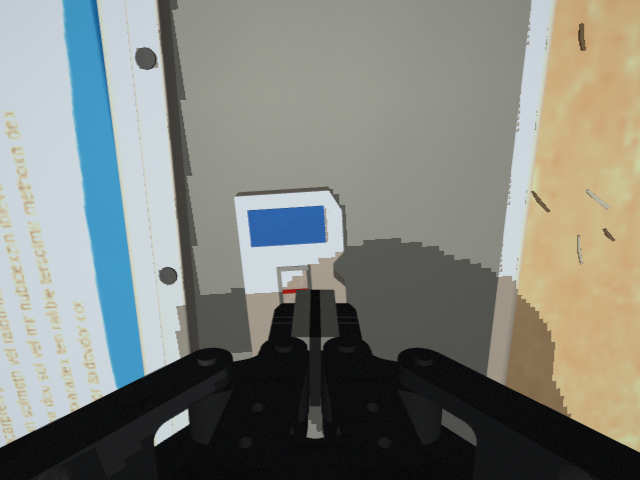

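The fingertips came down a little too high (z = 0.025) and slid onto the cassette's top; its lead corner at (235,195) is still about 50 px from the rail. I'll lift, back off and go lower.

Call:
{"fn": "carry_out", "kwargs": {
  "moves": [
    [0,0,0,0,0,-0.02,1],
    [0,0,0,0,0.02,0,1],
    [0,0,0,0,0.02,0,1],
    [0,0,0,0,0,0,1],
    [0,0,0,0,0,0,1]
  ]
}}

```text
clock: 6.32
tcp_pos: [0.5169, 0.0448, 0.0445]
tcp_rot: [-3.14, 0.001, -1.636]
wrist_force: [1.0, -0.0, 0.1]
finger_gap: -0.002
grasp_force: 0.0
```

```bash
python3 - <<'E'
from h import *
s=get_state();print(s['tcp_pos'],rd(s['tcp_pos']),s['wrist_force'])
im,d,C=load('w3.npz')
for n,p in dict(lead_rail=(235,195),lead_front=(330,190),side=(248,320)).items(): q=onplane(0,*p,.025,C);print(n,q.round(4),rd(q).round(1))
for p in [(176,30),(198,320)]: print('rail',rd(onplane(0,*p,.028,C)).round(1))
C=calibration("wrist");im,dd=capture("wrist");np.savez('w4.npz',d=dd,im=im,pose=C['pose'],k=[C['fx'],C['fy'],C['cx'],C['cy']])
cv2.imwrite('pics/w4.png',im)
E
```

```text
[0.51686962 0.04478634 0.04451417] [-39.69187397  59.00819189] [ 1.03317065 -0.00485698  0.10849759]
lead_rail [ 0.5805 -0.0034  0.025 ] [26.9 15.1]
lead_front [ 0.5486 -0.0029  0.025 ] [-4.9 13.4]
side [0.5811 0.0427 0.025 ] [24.5 61.1]
rail [ 41.2 -34.9]
rail [41.8 59.5]
```

View pics/w4.png

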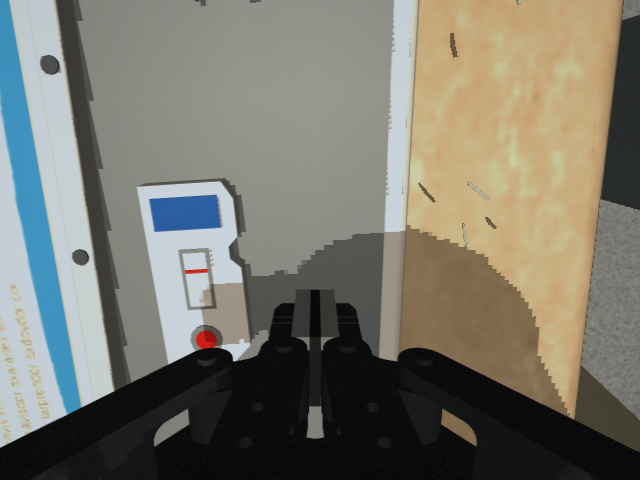

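The cassette moved only about 5–8 mm and lies clear at (190,260). I'll go down, checking the height before pushing.

Call:
{"fn": "carry_out", "kwargs": {
  "moves": [
    [0,0,0,0,0,0.015,1],
    [0,0,0,0,0,0.0085,1],
    [0,0,0,0,0,0,1],
    [0,0,0,0,0,0,1]
  ]
}}

```text
clock: 6.7
tcp_pos: [0.5166, 0.0442, 0.0196]
tcp_rot: [3.14, -0.001, -1.636]
wrist_force: [0.1, 0.5, 0.5]
finger_gap: 0.003
grasp_force: 0.0
```

Call:
{"fn": "carry_out", "kwargs": {
  "moves": [
    [0,0,0,0,-0.006,0.001,1],
    [0,0,0,0,-0.006,0,1],
    [0,0,0,0,-0.004,0,1],
    [0,0,0,0,-0.003,0,1],
    [0,0,0,0,-0.003,0,1],
    [0,0,0,0,-0.003,0,1],
    [0,0,0,0,-0.003,0,1],
    [0,0,0,0,-0.002,0,1],
    [0,0,0,0,-0.002,0,1],
    [0,0,0,0,0,0,1]
  ]
}}

```text
clock: 7.53
tcp_pos: [0.549, 0.0424, 0.0193]
tcp_rot: [-3.142, 0.0, -1.636]
wrist_force: [0.7, 0.4, -0.9]
finger_gap: 0.003
grasp_force: 0.0
```

Call:
{"fn": "carry_out", "kwargs": {
  "moves": [
    [0,0,0,0,-0.002,0,1],
    [0,0,0,0,-0.002,0,1],
    [0,0,0,0,0,0,1]
  ]
}}

```text
clock: 7.78
tcp_pos: [0.553, 0.0422, 0.0193]
tcp_rot: [-3.141, 0.0, -1.636]
wrist_force: [-0.2, -0.4, -0.1]
finger_gap: -0.002
grasp_force: 0.0
```

Call:
{"fn": "carry_out", "kwargs": {
  "moves": [
    [0,0,0,0,-0.0015,0,1],
    [0,0,0,0,-0.0015,0,1],
    [0,0,0,0,0,0,1]
  ]
}}

```text
clock: 8.03
tcp_pos: [0.5559, 0.042, 0.0193]
tcp_rot: [-3.142, 0.0, -1.636]
wrist_force: [-0.2, 0.0, -0.5]
finger_gap: -0.001
grasp_force: 0.0
```

```bash
python3 - <<'E'
from h import *
s=get_state();print(s['tcp_pos'],rd(s['tcp_pos']),s['wrist_force'])
C=calibration("wrist");im,dd=capture("wrist");np.savez('w5.npz',d=dd,im=im,pose=C['pose'],k=[C['fx'],C['fy'],C['cx'],C['cy']])
cv2.imwrite('pics/w5.png',im)
E
```

```text
[0.5559312  0.04200411 0.01929027] [-0.53219136 58.74947032] [-0.20736462  0.03337971 -0.47239276]
```

View pics/w5.png

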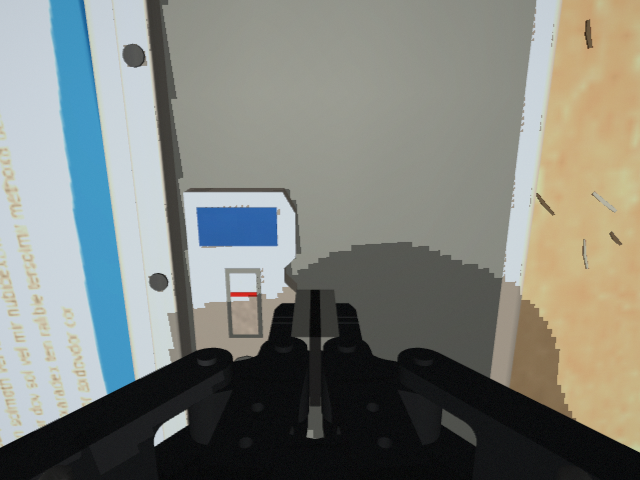

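The push works: the cassette lies at (240,250), parallel to the rail edge at about x=172 px with only a few mm left. I'll continue until the force rises.

Call:
{"fn": "carry_out", "kwargs": {
  "moves": [
    [0,0,0,0,-0.0015,0,1],
    [0,0,0,0,-0.0015,0,1],
    [0,0,0,0,0,0,1]
  ]
}}

```text
clock: 8.33
tcp_pos: [0.5589, 0.0418, 0.0193]
tcp_rot: [-3.142, 0.0, -1.636]
wrist_force: [-0.0, -0.8, 0.1]
finger_gap: -0.004
grasp_force: 0.0
```

Call:
{"fn": "carry_out", "kwargs": {
  "moves": [
    [0,0,0,0,-0.001,0,1],
    [0,0,0,0,-0.001,0,1],
    [0,0,0,0,0,0,1]
  ]
}}

```text
clock: 8.58
tcp_pos: [0.5606, 0.0416, 0.0192]
tcp_rot: [3.141, -0.0, -1.636]
wrist_force: [-0.3, -0.4, -0.0]
finger_gap: 0.003
grasp_force: 0.6
```

Call:
{"fn": "carry_out", "kwargs": {
  "moves": [
    [0,0,0,0,-0.001,0,1],
    [0,0,0,0,0,0,1]
  ]
}}

```text
clock: 8.75
tcp_pos: [0.5607, 0.0415, 0.0192]
tcp_rot: [3.139, -0.0, -1.636]
wrist_force: [-5.8, 0.3, 3.6]
finger_gap: -0.003
grasp_force: 3.0
```

Call:
{"fn": "carry_out", "kwargs": {
  "moves": [
    [0,0,0,0,-0.001,0,1],
    [0,0,0,0,0,0,1]
  ]
}}

```text
clock: 8.92
tcp_pos: [0.5608, 0.0415, 0.0191]
tcp_rot: [3.137, -0.001, -1.636]
wrist_force: [-10.1, 1.1, 6.7]
finger_gap: -0.003
grasp_force: 5.3
```

Flush against the rail: −10 N with no further travel. Next I'll get the cassette's y from w5, back off, turn 45° and go to the clipped corner.

Call:
{"fn": "carry_out", "kwargs": {
  "moves": [
    [0,0,0,0,0.004,0,1],
    [0,0,0,0,0.015,0,1],
    [0,0,0,0,0.015,0,1],
    [0,0,6.5,0,0,0,1],
    [0,0,6.5,0,0,0,1],
    [0,0,6.5,0,0,0,1],
    [0,0,6.5,0,0,0,1],
    [0,0,6.5,0,0,0,1],
    [0,0,6.5,0,0,0,1],
    [0,0,6,0,0,0,1],
    [0,0,0,0,0,0,1]
  ]
}}

```text
clock: 9.83
tcp_pos: [0.5291, 0.0438, 0.0194]
tcp_rot: [-3.141, 0.001, -2.425]
wrist_force: [-0.7, -0.5, 0.3]
finger_gap: 0.003
grasp_force: 0.0
```

```bash
python3 - <<'E'
from h import *
s=get_state();print(s['tcp_pos'],rd(s['tcp_pos']),s['tcp_rot'],s['wrist_force'])
im,d,C=load('w5.npz')
for p in [(187,193),(285,190)]: print('lead',rd(onplane(0,*p,.025,C)).round(1))
E
```

```text
[0.52906372 0.0438496  0.01942392] [-27.46275906  58.85937248] [-3.14121873e+00  9.14713582e-04 -2.42522555e+00] [-0.6907283  -0.49072678  0.33815749]
lead [39.9 13.4]
lead [ 8.5 12.5]
```

Call:
{"fn": "carry_out", "kwargs": {
  "moves": [
    [0,0,0,-0.015,0.015,0,1],
    [0,0,0,-0.015,0.015,0,1],
    [0,0,0,-0.012,-0.012,0,1],
    [0,0,0,-0.0113,-0.0113,0,1],
    [0,0,0,0,0,0,1],
    [0,0,0,0,-0.003,0,1],
    [0,0,0,0,-0.003,0,1],
    [0,0,0,0,0,0,1]
  ]
}}

```text
clock: 10.5
tcp_pos: [0.5683, 0.0789, 0.0193]
tcp_rot: [3.142, 0.0, -2.421]
wrist_force: [-0.1, 0.8, 0.2]
finger_gap: -0.001
grasp_force: 0.0
```

```bash
python3 - <<'E'
from h import *
s=get_state();print(s['tcp_pos'],rd(s['tcp_pos']),s['tcp_rot'],s['wrist_force'])
C=calibration("wrist");im,dd=capture("wrist");np.savez('w6.npz',d=dd,im=im,pose=C['pose'],k=[C['fx'],C['fy'],C['cx'],C['cy']])
cv2.imwrite('pics/w6.png',im)
E
```

```text
[0.56829878 0.07889248 0.01925434] [ 9.43201592 96.35829425] [ 3.14156198e+00  3.80009469e-05 -2.42104679e+00] [-0.1386164   0.78558611  0.19757961]
```

View pics/w6.png

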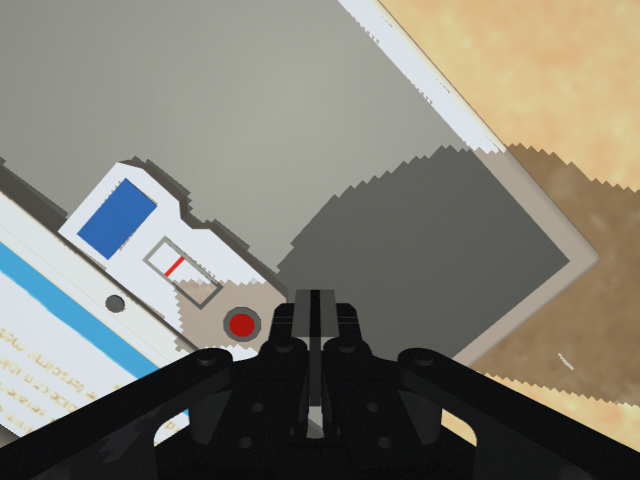

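The cassette is flush with the rail and the fingertips stand right at its clipped face, at (300,300). Now I'll slide it along the rail.

Call:
{"fn": "carry_out", "kwargs": {
  "moves": [
    [0,0,0,0,-0.004,0,1],
    [0,0,0,0.0028,-0.0028,0,1],
    [0,0,0,0.0042,-0.0042,0,1],
    [0,0,0,0.0042,-0.0042,0,1],
    [0,0,0,0.0042,-0.0042,0,1],
    [0,0,0,0.0042,-0.0042,0,1],
    [0,0,0,0,0,0,1]
  ]
}}

```text
clock: 11.13
tcp_pos: [0.5691, 0.0474, 0.0193]
tcp_rot: [-3.141, -0.0, -2.423]
wrist_force: [0.2, 0.3, 0.8]
finger_gap: -0.001
grasp_force: 0.0
```

Call:
{"fn": "carry_out", "kwargs": {
  "moves": [
    [0,0,0,0.0042,-0.0042,0,1],
    [0,0,0,0.0042,-0.0042,0,1],
    [0,0,0,0.0042,-0.0042,0,1],
    [0,0,0,0.0042,-0.0042,0,1],
    [0,0,0,0.0028,-0.0028,0,1],
    [0,0,0,0,0,0,1]
  ]
}}

```text
clock: 11.63
tcp_pos: [0.5673, 0.0201, 0.0192]
tcp_rot: [-3.142, -0.0, -2.423]
wrist_force: [-0.8, 0.3, 0.2]
finger_gap: -0.002
grasp_force: 0.0
```

```bash
python3 - <<'E'
from h import *
s=get_state();print(s['tcp_pos'],rd(s['tcp_pos']),s['tcp_rot'],s['wrist_force'])
E
```

```text
[0.56729204 0.02005969 0.01917531] [12.2194542  37.58295109] [-3.14156371e+00 -4.21516442e-04 -2.42259541e+00] [-0.83908784  0.2558035   0.19912862]
```

Call:
{"fn": "carry_out", "kwargs": {
  "moves": [
    [0,0,0,0.0028,-0.0028,0,1],
    [0,0,0,0.0028,-0.0028,0,1],
    [0,0,0,0.0028,-0.0028,0,1],
    [0,0,0,0.0028,-0.0028,0,1],
    [0,0,0,0,0,0,1]
  ]
}}

```text
clock: 12.05
tcp_pos: [0.5663, 0.0046, 0.0192]
tcp_rot: [3.142, -0.0, -2.422]
wrist_force: [-0.7, 0.1, 0.3]
finger_gap: 0.006
grasp_force: 0.0
```

Call:
{"fn": "carry_out", "kwargs": {
  "moves": [
    [0,0,0,0.0028,-0.0028,0,1],
    [0,0,0,0.0028,-0.0028,0,1],
    [0,0,0,0.0028,-0.0028,0,1],
    [0,0,0,0,0,0,1]
  ]
}}

```text
clock: 12.38
tcp_pos: [0.5656, -0.006, 0.0192]
tcp_rot: [3.14, 0.001, -2.421]
wrist_force: [-1.1, 3.5, 0.1]
finger_gap: 0.003
grasp_force: 1.5
```

Call:
{"fn": "carry_out", "kwargs": {
  "moves": [
    [0,0,0,0.0028,-0.0028,0,1],
    [0,0,0,0.0028,-0.0028,0,1],
    [0,0,0,0.0021,-0.0021,0,1],
    [0,0,0,0,0,0,1]
  ]
}}

```text
clock: 12.72
tcp_pos: [0.5648, -0.0174, 0.0193]
tcp_rot: [3.141, 0.0, -2.422]
wrist_force: [-1.1, 1.7, 0.4]
finger_gap: 0.0
grasp_force: 0.9
```

```bash
python3 - <<'E'
from h import *
s=get_state();print(s['tcp_pos'],rd(s['tcp_pos']),s['tcp_rot'],s['wrist_force'])
E
```

```text
[ 0.56483729 -0.01742164  0.01929512] [12.185683    0.02134003] [ 3.14117171e+00  2.99956602e-04 -2.42162900e+00] [-1.13315231  1.65431223  0.41453829]
```

Call:
{"fn": "carry_out", "kwargs": {
  "moves": [
    [0,0,0,0.0021,-0.0021,0,1],
    [0,0,0,0.0021,-0.0021,0,1],
    [0,0,0,0.0021,-0.0021,0,1],
    [0,0,0,0,0,0,1]
  ]
}}

```text
clock: 13.05
tcp_pos: [0.5642, -0.027, 0.0193]
tcp_rot: [-3.141, -0.001, -2.422]
wrist_force: [0.1, 0.0, 0.4]
finger_gap: -0.003
grasp_force: 0.1
```

Call:
{"fn": "carry_out", "kwargs": {
  "moves": [
    [0,0,0,0.0014,-0.0014,0,1],
    [0,0,0,0,0,0,1]
  ]
}}

```text
clock: 13.22
tcp_pos: [0.5641, -0.0289, 0.0193]
tcp_rot: [-3.141, -0.001, -2.422]
wrist_force: [0.0, 0.1, -0.9]
finger_gap: 0.001
grasp_force: 0.0
```

Call:
{"fn": "carry_out", "kwargs": {
  "moves": [
    [0,0,0,0.0014,-0.0014,0,1],
    [0,0,0,0,0,0,1]
  ]
}}

```text
clock: 13.38
tcp_pos: [0.5642, -0.0292, 0.0193]
tcp_rot: [3.14, 0.002, -2.421]
wrist_force: [0.0, 5.9, 0.2]
finger_gap: -0.0
grasp_force: 2.4
```

Call:
{"fn": "carry_out", "kwargs": {
  "moves": [
    [0,0,0,0.0007,-0.0007,0,1],
    [0,0,0,0,0,0,1]
  ]
}}

```text
clock: 13.55
tcp_pos: [0.5642, -0.0293, 0.0193]
tcp_rot: [3.14, 0.003, -2.421]
wrist_force: [-1.7, 9.8, 1.1]
finger_gap: -0.005
grasp_force: 3.8
```

Call:
{"fn": "carry_out", "kwargs": {
  "moves": [
    [0,0,0,0.0007,-0.0007,0,1],
    [0,0,0,0,0,0,1]
  ]
}}

```text
clock: 13.72
tcp_pos: [0.5642, -0.0294, 0.0193]
tcp_rot: [3.139, 0.004, -2.421]
wrist_force: [-1.7, 12.9, 1.9]
finger_gap: -0.003
grasp_force: 5.3
```

Hard stop at 13 N, with the force dropping just before it as the ball fell in. I'll back off, lift, turn back and check.

Call:
{"fn": "carry_out", "kwargs": {
  "moves": [
    [0,0,0,0,0.006,0,1],
    [0,0,0,0,0.01,0,1],
    [0,0,0,0,0,-0.04,1],
    [0,0,0,0,0,-0.04,1],
    [0,0,-6.5,0,0,-0.02,1],
    [0,0,-6.5,0,0,-0.02,1],
    [0,0,-6.5,0,0,-0.02,1],
    [0,0,-6.5,0,0,-0.02,1],
    [0,0,-6.5,0,0,0,1],
    [0,0,-6.5,0,0,0,1],
    [0,0,-6,0,0,0,1],
    [0,0,0,0,0,0,1]
  ]
}}

```text
clock: 14.72
tcp_pos: [0.5529, -0.0204, 0.1793]
tcp_rot: [3.141, -0.001, -1.633]
wrist_force: [-0.2, 0.8, -0.4]
finger_gap: -0.004
grasp_force: 0.0
```

Call:
{"fn": "carry_out", "kwargs": {
  "moves": [
    [0,0,0,-0.01,0.03,0,1],
    [0,0,0,-0.01,0.03,0,1],
    [0,0,0,0,0,0,1],
    [0,0,0,0,0,0,1]
  ]
}}

```text
clock: 15.05
tcp_pos: [0.494, 0.0039, 0.1799]
tcp_rot: [-3.14, 0.0, -1.638]
wrist_force: [0.8, -0.5, -0.5]
finger_gap: 0.001
grasp_force: 0.0
```

```bash
python3 - <<'E'
from h import *
s=get_state();print(s['tcp_pos'],rd(s['tcp_pos']),s['tcp_rot'])
C=calibration("wrist");im,d=capture("wrist");np.savez('w7.npz',d=d,im=im,pose=C['pose'],k=[C['fx'],C['fy'],C['cx'],C['cy']])
hsv=cv2.cvtColor(im,cv2.COLOR_BGR2HSV)
g=cv2.inRange(hsv,(50,170,80),(75,255,255));n,l,st,c=cv2.connectedComponentsWithStats(g)
for i in range(1,n):
    if st[i,4]>80:
        q=w(0,d,*c[i],C);print('green',c[i].round(),st[i],q.round(4),rd(q).round(1))
for b in boxes_of("wrist","start_key_top")[:1]: print(b)
x0,y0=100,0
cv2.imwrite('pics/w7.png',cv2.resize(im[0:340,90:400],None,fx=1.75,fy=1.75,interpolation=cv2.INTER_CUBIC))
E
```

```text
[0.49402076 0.00393293 0.17990686] [-59.86001102  16.76700007] [-3.14004423e+00  3.03913298e-04 -1.63781641e+00]
green [263.  12.] [242   0  47  29 742] [ 0.5128 -0.1195  0.073 ] [ -33.1 -105.1]
```

View pics/w7.png

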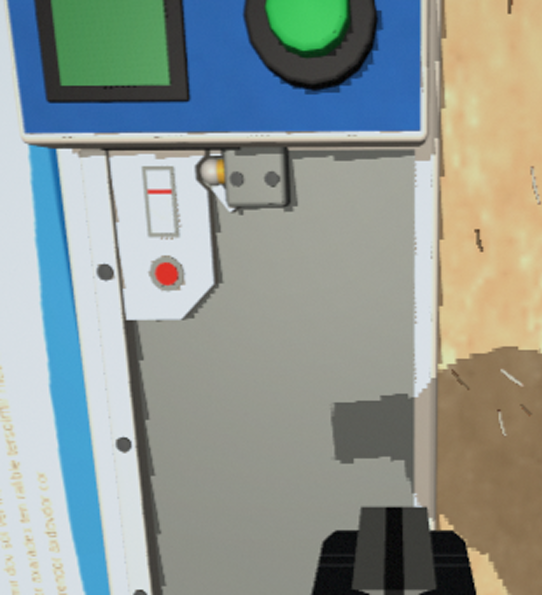

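The crop shows the cassette in the pocket under the head, against the rail, with the ball in its notch at (212,170). Its trailing end is at about (155,319).

```bash
python3 - <<'E'
from h import *
im,d,C=load('w7.npz')
for a,b in [(126,320),(182,318)]: print('trail',rd(onplane(0,90+a/1.75,b/1.75,.025,C)).round(1))
for a,b in [(25,133),(420,138)]: print('headface',rd(onplane(0,90+a/1.75,b/1.75,.052,C)).round(1))
print('keycol',rd(onplane(0,265.5,5,.073,C)).round(1))
im,d,C=load('w1.npz')
for p in [(216.5,136),(218,135)]: q=onplane(0,*p,.073,C);print('key',q.round(4),rd(q).round(1))
E
```

```text
trail [46.  -8.1]
trail [23.7 -8.8]
headface [ 64.1 -75.5]
headface [-69.4 -73.5]
keycol [ -34.8 -108.3]
key [ 0.51   -0.1239  0.073 ] [ -35.7 -109.8]
key [ 0.5085 -0.1247  0.073 ] [ -37.1 -110.7]
```

```bash
python3 - <<'E'
from h import *
im,d,C=load('w7.npz')
f=lambda a,b,z:rd(onplane(0,90+a/1.75,b/1.75,z,C)).round(1)
print('ball',f(210,170,.021),'lip low edge',f(250,208,.028),f(290,205,.028),'flare tip',f(236,212,.028),'clipB',f(214,284,.025),'clipA',f(183,318,.025),'well',f(167,273,.025),'railhole',f(105,272,.028),f(124,444,.028))
P=[]
for v in range(60,200,4):
    q=w(0,d,178,v,C);P.append((v,*rd(q).round(1),round(q[2]*1000,1)))
print(P)
im1,d1,C1=load('w1.npz');print('holes w1',[rd(onplane(0,110+a/3,165+b/3,.028,C1)).round(1) for a,b in [(116,146),(135,332),(153,503)]])
# notch profile: gradient of white mask on cassette front side in w7
g=cv2.cvtColor(im,cv2.COLOR_BGR2GRAY)
for v in range(88,184,4): 
    r=g[v,150:235]; i=np.where(r>185)[0]; print(v,150+i.min() if len(i) else None,150+i.max() if len(i) else None,end='; ')
E
```

```text
ball [  9.6 -64.8] lip low edge [ -6.2 -50.8] [-21.3 -51.8] flare tip [ -0.8 -49.3] clipB [ 10.1 -22.1] clipA [23.3 -8.8] well [ 28.1 -26.4] railhole [ 51.1 -27.1] [50.8 42.7]
[(60, np.float64(19.8), np.float64(-84.3), np.float64(51.5)), (64, np.float64(20.2), np.float64(-82.1), np.float64(50.9)), (68, np.float64(20.3), np.float64(-79.9), np.float64(51.1)), (72, np.float64(20.8), np.float64(-77.8), np.float64(50.3)), (76, np.float64(20.7), np.float64(-75.5), np.float64(51.4)), (80, np.float64(20.9), np.float64(-73.2), np.float64(51.3)), (84, np.float64(26.7), np.float64(-72.3), np.float64(32.8)), (88, np.float64(29.3), np.float64(-70.4), np.float64(24.9)), (92, np.float64(29.8), np.float64(-67.9), np.float64(24.0)), (96, np.float64(29.6), np.float64(-65.4), np.float64(25.3)), (100, np.float64(29.8), np.float64(-62.8), np.float64(25.5)), (104, np.float64(29.8), np.float64(-60.3), np.float64(26.2)), (108, np.float64(30.5), np.float64(-57.8), np.float64(24.8)), (112, np.float64(30.9), np.float64(-55.3), np.float64(24.0)), (116, np.float64(30.9), np.float64(-52.7), np.float64(24.9)), (12
[... 916 characters left out ...]
64(23.1)), (180, np.float64(35.0), np.float64(-9.9), np.float64(24.1)), (184, np.float64(37.9), np.float64(-5.8), np.float64(15.7)), (188, np.float64(38.1), np.float64(-3.0), np.float64(15.8)), (192, np.float64(38.3), np.float64(-0.1), np.float64(16.2)), (196, np.float64(38.6), np.float64(2.8), np.float64(15.9))]
holes w1 [array([ 50.8, -27.6]), array([51. , 42.3]), array([ 51. , 111.9])]
88 168 215; 92 150 202; 96 150 213; 100 150 212; 104 150 202; 108 150 217; 112 150 218; 116 150 219; 120 150 221; 124 150 208; 128 150 209; 132 150 209; 136 150 209; 140 150 209; 144 150 210; 148 150 210; 152 154 210; 156 155 211; 160 151 211; 164 150 209; 168 150 205; 172 150 202; 176 150 198; 180 150 194;
```

Ball, lip, rail holes and trailing end all read about 2.3 mm high in y, so my frame origin is simply offset. The cassette is home with the ball in the notch. Now I'll check the key's height against its ring.

```bash
python3 - <<'E'
from h import *
im,d,C=load('w1.npz')
print([(u,*(w(0,d,u,136,C)*1000).round(0)) for u in range(188,252,3)])
print([(v,*(w(0,d,217,v,C)*1000).round(0)) for v in range(104,170,3)])
E
```

```text
[(188, np.float64(542.0), np.float64(-125.0), np.float64(53.0)), (191, np.float64(538.0), np.float64(-125.0), np.float64(54.0)), (194, np.float64(536.0), np.float64(-125.0), np.float64(52.0)), (197, np.float64(530.0), np.float64(-125.0), np.float64(63.0)), (200, np.float64(527.0), np.float64(-125.0), np.float64(64.0)), (203, np.float64(522.0), np.float64(-125.0), np.float64(72.0)), (206, np.float64(520.0), np.float64(-124.0), np.float64(72.0)), (209, np.float64(517.0), np.float64(-124.0), np.float64(73.0)), (212, np.float64(515.0), np.float64(-124.0), np.float64(71.0)), (215, np.float64(512.0), np.float64(-124.0), np.float64(72.0)), (218, np.float64(509.0), np.float64(-124.0), np.float64(71.0)), (221, np.float64(506.0), np.float64(-124.0), np.float64(73.0)), (224, np.float64(503.0), np.float64(-124.0), np.float64(72.0)), (227, np.float64(501.0), np.float64(-123.0), np.float64(72.0)), (230, np.float64(499.0), np.float64(-123.0), np.float64(66.0)), (233, np.float64(497.0), np.float64(-123.0), np.float64(64.0)), (236, np.float64(494.0), np.float64(-123.0), np.float64(63.0)), (239, np.fl
[... 1015 characters left out ...]
137, np.float64(510.0), np.float64(-123.0), np.float64(73.0)), (140, np.float64(510.0), np.float64(-120.0), np.float64(72.0)), (143, np.float64(510.0), np.float64(-118.0), np.float64(74.0)), (146, np.float64(511.0), np.float64(-115.0), np.float64(73.0)), (149, np.float64(511.0), np.float64(-112.0), np.float64(71.0)), (152, np.float64(513.0), np.float64(-109.0), np.float64(63.0)), (155, np.float64(514.0), np.float64(-106.0), np.float64(63.0)), (158, np.float64(514.0), np.float64(-104.0), np.float64(63.0)), (161, np.float64(517.0), np.float64(-100.0), np.float64(51.0)), (164, np.float64(517.0), np.float64(-97.0), np.float64(53.0)), (167, np.float64(518.0), np.float64(-94.0), np.float64(52.0))]
```

Call:
{"fn": "carry_out", "kwargs": {
  "moves": [
    [0,0,0,0.0316,-0.0064,0,1],
    [0,0,0,0.0316,-0.0064,0,1],
    [0,0,0,0.0316,-0.0064,0,1],
    [0,0,0,0.0316,-0.0064,0,1],
    [0,0,0,0,0,0,1],
    [0,0,0,0,0,0.035,1],
    [0,0,0,0,0,0.035,1],
    [0,0,0,0,0,0.02,1],
    [0,0,0,0,0,0.008,1],
    [0,0,0,0,0,0,1],
    [0,0,0,0,0,0,1]
  ]
}}

```text
clock: 16.07
tcp_pos: [0.5128, -0.1245, 0.0823]
tcp_rot: [-3.141, -0.001, -1.637]
wrist_force: [-0.0, -0.4, 1.2]
finger_gap: -0.002
grasp_force: 0.0
```

Call:
{"fn": "carry_out", "kwargs": {
  "moves": [
    [0,0,0,0,0.0015,0.004,1],
    [0,0,0,0,0,0.003,1],
    [0,0,0,0,0,0.003,1],
    [0,0,0,0,0,0.002,1],
    [0,0,0,0,0,0.002,1],
    [0,0,0,0,0,0,1]
  ]
}}

```text
clock: 16.57
tcp_pos: [0.5113, -0.1239, 0.0683]
tcp_rot: [-3.14, 0.0, -1.636]
wrist_force: [0.6, 1.1, 5.2]
finger_gap: 0.002
grasp_force: 2.1
```

Call:
{"fn": "carry_out", "kwargs": {
  "moves": [
    [0,0,0,0,0,0.001,1],
    [0,0,0,0,0,0,1]
  ]
}}

```text
clock: 16.73
tcp_pos: [0.5114, -0.1239, 0.0681]
tcp_rot: [-3.139, -0.0, -1.636]
wrist_force: [-2.1, 1.5, 7.8]
finger_gap: -0.0
grasp_force: 4.1
```

Call:
{"fn": "carry_out", "kwargs": {
  "moves": [
    [0,0,0,0,0,0.001,1],
    [0,0,0,0,0,0,1],
    [0,0,0,0,0,0,1]
  ]
}}

```text
clock: 16.98
tcp_pos: [0.5114, -0.124, 0.068]
tcp_rot: [-3.139, -0.0, -1.636]
wrist_force: [-4.8, 3.6, 13.0]
finger_gap: -0.0
grasp_force: 6.4
```

The key bottomed out at 13 N. I'll release it, lift and verify.

Call:
{"fn": "carry_out", "kwargs": {
  "moves": [
    [0,0,0,0,0,-0.005,1],
    [0,0,0,0,0,-0.02,1],
    [0,0,0,0,0,-0.035,1],
    [0,0,0,0,0,-0.035,1],
    [0,0,0,-0.0316,0.0064,0,1],
    [0,0,0,-0.0316,0.0064,0,1],
    [0,0,0,-0.0316,0.0064,0,1],
    [0,0,0,-0.0316,0.0064,-0.015,1],
    [0,0,0,0,0,0,1],
    [0,0,0,0,0,0,1]
  ]
}}

```text
clock: 17.82
tcp_pos: [0.4934, 0.0052, 0.1759]
tcp_rot: [-3.141, 0.001, -1.633]
wrist_force: [0.2, -0.7, -0.7]
finger_gap: -0.002
grasp_force: 0.0
```

```bash
python3 - <<'E'
from h import *
C=calibration("wrist");im,d=capture("wrist")
print(get_state()['tcp_pos'].round(4))
# trailing end along a column through the cassette, key height
for x in (34,):
    prev=None
    for v in range(120,240):
        for u in [180]:
            q=w(0,d,u,v,C)
            if prev is not None and prev>.021 and q[2]<.019: print('trail edge',v,rd(q).round(1),rd(w(0,d,u,v-2,C)).round(1))
            prev=q[2]
Z=[(w(0,d,u,v,C)) for u in range(180,340,3) for v in range(0,60,3)]
Z=np.array([q for q in Z if np.hypot(q[0]-.511,q[1]+.124)<.009]);print('key z',len(Z),np.median(Z[:,2]) if len(Z) else None)
im,dt=capture("top")
for n in ["specimen_pot","bench_timer","dropper_bottle","stain_bottle"]: print(n,[np.round(b['position']) for b in boxes_of("top",n)[:1]])
E
```

```text
[0.4932 0.0043 0.1752]
trail edge 181 [34.5 -6.7] [31.5 -9.4]
key z 53 0.07223454980247274
specimen_pot []
bench_timer [array([168., 212.])]
dropper_bottle [array([475., 253.])]
stain_bottle [array([496., 275.])]
```

The cassette is still home (trailing edge unchanged), the key is back up at z = 0.072, and the arm is clear of everything. Handing in.

```bash
python3 -c "from station import *; print(close_job())"
```

```text
the job is handed in; nothing more can be done
None
```

The cassette is home against the end stop with the ball catch in its notch, the start key was pressed fully down and came back up, and the job is handed in at about 18 s; on the first push the fingertips rode onto the cassette's top at about 6 N, and in the final check the network did not find the specimen pot, though the arm never went near it.

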